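# Put the sprinkles away and snap the bin lid shut

### The job

Stand the sprinkles jar with the dark blue label upright in the open white bin. Then tip the blue lid forward past upright from behind, let it swing shut by its own weight without pushing it down, and finally press its free edge down until the catch snaps and the lid is fully home; use only as much force as it takes, never more than 20 N on the lid, and leave everything else where it is.

Things in the scene. Friction and masses are not known exactly. Their poses are not given: they have to be found in the camera images.
- bin: White open-topped plastic bin, 150 x 150 mm outside, walls and floor 4 mm thick, rim 120 mm above the table; stands fixed. Origin: centre of its underside; z up. The lid's hinge runs along the bin's x axis on its +y side; a small grey snap catch is under the rim in the middle of its -y side, standing out 17 mm.
- lid (a joint): Hinge angle of the blue lid, rad: 0 = level; 1.57 = upright; 2.1 = leaning back on its stop (it opens by rising at the bin's -y side and tilting over to +y). Starts leaning back past upright. Damped hinge with some friction, lid weight varies: it falls by itself only once 0.1 to 0.25 rad past upright, takes 1 to 3 s, and comes to rest on the catch, not yet home, at 0.05 to 0.2 rad.
- catch (a joint): Inward travel (m) of the steel spring roller of the snap catch: 0 = free. A lid that has snapped home keeps it pushed in by about 0.0025; a lid just resting on it, 0. About 5 to 10 N on the lid's free edge takes the lid past it; then the resistance fades to nothing and hard rubber buffers stop the lid 4 mm lower. The catch is clamped at a height that differs by 20 mm, so home is anywhere from 0 to 0.13 rad.
- lid_hinge (a point): Middle of the lid's hinge axis: 75 mm from the bin's centre along the bin's +y axis, 120 mm above the table.
- lid_edge (a point): Point on the outer face (the top face when shut) of the blue lid, at its middle, 150 mm from the hinge axis and 27 mm short of the free edge: the place to press. It lies 7 mm above the hinge axis when the lid is level. The lid is 162 mm wide along the hinge, 177 mm long, 6 mm thick with a 26 mm skirt at sides and front. Its axes are the bin's when the lid is level and turn with the lid.
- sprinkles_jar: Cylindrical sprinkles shaker jar with dark blue label and black cap, 41 mm in diameter, 105 mm tall, 0.11 kg, standing loose on the table to the right of the bin. Origin: centre of its underside; z up the jar.
- green_jar: Bystander: shaker jar with a green label, 45 mm in diameter, 108 mm tall, loose. Origin: centre of its underside.
- cookie_jar: Bystander: clear jar with pink lid, 90 mm in diameter, 121 mm tall, loose. Origin: centre of its underside.
- tape: Bystander: brown roll of packing tape lying flat, 96 mm in diameter, 48 mm high, loose. Origin: centre of its underside.

How it is judged:
On the way, in this order (a step that is already met when the one before it is completed fails the run):
1. the sprinkles jar stands upright in the bin, let go, with the lid still open (x of sprinkles_jar in the frame of bin between -0.056 and 0.056 m and y of sprinkles_jar in the frame of bin between -0.056 and 0.056 m and z of sprinkles_jar in the frame of bin below 0.015 m and angle between sprinkles_jar's own z axis and vertical below 0.15 rad and contact force between the fingers and sprinkles_jar below 0.1 N and value of joint lid above 1.6 rad), for 0.2 s.
2. the lid swings down by itself, the robot not touching it (value of joint lid between 0.3 and 1.2 rad and velocity of joint lid below -0.1 rad/s and contact force between each of the fingers, the arm and lid below 0.1 N), for 0.15 s.
3. the lid is pressed home past its catch (value of joint lid below 0.16 rad and value of joint catch above 0.0014 m), for 0.2 s.
At the end, for the whole second after the job is handed in: The jar with the dark blue label stands on the bin's floor within its walls, within 0.15 rad of upright, at rest; the lid is snapped home (lid angle below 0.16 rad with the catch's roller held in by more than 1.4 mm) and stays so when let go (all of step 3 and x of sprinkles_jar in the frame of bin between -0.056 and 0.056 m and y of sprinkles_jar in the frame of bin between -0.056 and 0.056 m and z of sprinkles_jar in the frame of bin below 0.015 m and angle between sprinkles_jar's own z axis and vertical below 0.15 rad and contact force between the fingers and sprinkles_jar below 0.1 N and linear speed of sprinkles_jar below 0.02 m/s); the robot touches nothing.
It fails at once if the robot pushes on the lid with more than 20 N (contact force between any of the fingers, the arm and lid above 20 N).
It fails at once if the robot pushes the lid down (more than 2 N) while it should swing freely, between 0.9 and 0.3 rad (value of joint lid between 0.3 and 0.9 rad and contact force between any of the fingers, the arm and lid above 2 N).
It fails at once if a bystander (green-labelled jar, cookie jar, tape) is shifted more than 20 mm or tipped (distance of any of green_jar, cookie_jar, tape from where it was at the start of the episode above 0.02 m or angle between any of green_jar, cookie_jar, tape's own z axis and vertical above 0.3 rad).
It also fails if it takes over 69 s, if anything falls off the work surface, if the arm or the gripper's body presses on something with over 40 N, if the wrist force passes 120 N, or if a joint passes its speed limit or range.

### The arm

A 7-joint arm with a two-finger parallel gripper is mounted at the origin on the work surface; the furniture and walls round the work are solid. World frame = base frame: x ahead of the robot, y to its left, z up, the work surface at z = 0. Lengths are in m, angles in rad, forces in N, time in s.
With the tool pointing down it reaches from about 0.375 to 0.925 m from the base axis. Payload 3.1 kg.
Tool frame: the origin (TCP) lies on the mounting face of the last link; the fingertips stand env.tip_reach ahead of it and the grasp point (between the pads) lies 155 mm ahead of it (env.tip_reach is the distance from the TCP to the fingertips, in m); x points along the fingers, y is the direction in which the jaws open and shut, and the axes are right-handed (so a half turn about x gives the same grasp; the last joint's range is limited). The gripper opens to 85 mm and grips with 20 to 120 N. Pads are 22 mm wide; open, the fingers measure 114 mm over their backs; the gripper's body (76 mm by 85 mm) begins 54 mm behind the grasp point. The pads swing forward as they close: fully open they stand 13 mm farther back than shut.
Start: joints at [-1.435, 0.383, 0.044, 1.598, -0.018, 1.161, -0.05], TCP at [0.151, 0.632, 0.405] pointing down, gripper open.
Joint ranges: [-2.61, 2.61], [-0.41, 2.15], [-1.48, 1.57], [0, 2.5], [-1.57, 4.71], [0.05, 1.97], [-2.85, 2.85]. Speed limits (rad/s): [2.79, 2.79, 3.14, 3.14, 3.14, 3.14, 3.14].

### API

Orientations are given as [roll, pitch, yaw] about the fixed x, y, z axes, in that order (R = Rz(yaw) Ry(pitch) Rx(roll)).
In Python, from cell import env, imaging gives the robot as it stands.
- The arm moves only by the tool step_arm, never from a script. Its argument "steps" is a list that holds one entry, the list of rows, each a list of 7 numbers: the finger opening in mm, from 0 to 85.4, then the shift along the world's x, y, z in units of 50 mm (1.0 is 50 mm), then the turn, a rotation vector about the world's x, y, z in units of 5 degrees (1.0 is 5 degrees). In form: [[[jaw, tx, ty, tz, ax, ay, az], ...]]. A call has 1 to 8 rows; each row shifts and turns the pose as measured when the row begins; what a row does not reach is not made up. A row lasts 1/8 s, in which the tool goes at most 62.5 mm and 10.7 degrees, less where a joint would pass 70% of its speed; a pose out of reach is approached as far as the arm can. A call is refused whole if a number of a shift passes 1 or a number of a turn 1, either way. A call with a gripper value outside its range is refused whole. The fingers move at their own pace and stop on an object; "force" is the grip in N (left out, the last holds). Time passes only in rows, so rows that do not move let the fingers close. It gives the time, the measured TCP pose, the force and the opening at its end, in the units of the state.
- env.read_state(): the state, without advancing time (a new reading comes with each control period).
- imaging.read_camera(name): name is "side" or "top"; returns a dict with "pixels" (480x640x3 uint8, red, green, blue), "fovy" (degrees; the focal length in pixels is half the picture's height over the tangent of half this angle, whatever the lens; pixels are square), "cx", "cy" (the principal point, pixels), "k1" (the pictures are not rectified: a ray, as slopes to the right and down, at radius r is drawn at 1 + k1 r^2 times it, then the intrinsics apply), "R" (3x3) and "t" (3): a world point X has camera coordinates R X + t. Camera axes: x right, y down, z forward; pixel columns grow to the right and rows downward; lengths in m; the calibration is good to about 2 mm. A picture is of the moment at which its call begins. There is no depth.
- env.job_done(): hands the job in, once; it reports no verdict.
The state is a dict: "t": time; "qpos": joint angles; "qd": joint speeds; "effort": joint torques, N m; "tool_pos": TCP position; "orientation": TCP orientation; "contact_force": force on the tool from outside, world axes, zero at the start; "moment": the same for the moment, N m; "opening": opening from 0.0 (shut) to 1.0 (fully open).
Only numpy, scipy, OpenCV 4.12 (cv2) and the standard library are available. Lean on these libraries where they do the work, as an engineer would, in place of code of your own. Each camera call takes 0.05 s, during which the arm holds its last target.

## Working session

There is one attempt and no reset: what is moved stays moved. The work goes in short steps, Python scripts to look and compute and a tool call to move; the robot and the scene stay as the last step left them, time stands still between calls to the robot, and variables do not carry over. Pictures are saved under pics/ and viewed, and the job is handed in when it is done.

Besides the shell and the picture viewer there is one more tool, called by a JSON object that holds its "api" and its "payload". step_arm: Moves the arm, as the interface text tells. Its arguments: {"type":"object","properties":{"steps":{"type":"array","items":{"type":"array","items":{"type":"array","items":{"type":"number"}}}},"force":{"type":"number"}},"required":["steps"]}

```bash
ls; mkdir -p pics; python3 - <<'E'
from cell import env, imaging
import cv2, numpy as np
print(env.read_state(), env.tip_reach)
for n in ("side","top"):
    c=imaging.read_camera(n)
    cv2.imwrite(f"pics/{n}0.png",c["pixels"][:,:,::-1])
    print(n,{k:np.round(v,4).tolist() if k!='pixels' else 0 for k,v in c.items()}, (-np.array(c["R"]).T@np.array(c["t"])))
E
```

```text
pics
{'t': 0.0, 'qpos': array([-1.4348052 ,  0.38385512,  0.04388512,  1.59960159, -0.01789886,
        1.16121512, -0.04989616]), 'qd': array([ 1.58072454e-03,  1.16683223e-03, -2.50188397e-04,  9.72350255e-04,
        2.71424812e-04, -2.62724598e-04,  4.34447873e-05]), 'effort': array([-2.22819963e-04, -4.33464861e+01,  1.02446996e+00, -2.49507236e+01,
        1.06089652e-02,  1.13294422e-02, -4.40063260e-06]), 'tool_pos': array([0.15047923, 0.63183104, 0.40326157]), 'orientation': array([-1.50925204,  1.56811037, -1.74300703]), 'contact_force': array([-0.75551827, -0.4107894 , -0.50512922]), 'moment': array([-0.04577352,  0.0057788 , -0.00691706]), 'opening': 1.000567370763932} 0.1734
side {'pixels': 0, 'fovy': 44.7993, 'cx': 318.6405, 'cy': 240.0325, 'k1': -0.1239, 'R': [[0.8773, -0.4799, 0.0012], [-0.4101, -0.7512, -0.5172], [0.2491, 0.4533, -0.8558]], 't': [-0.3564, 0.323, 1.2281]} [ 0.13921596 -0.48505493  1.21857596]
top {'pixels': 0, 'fovy': 54.3903, 'cx': 315.0956, 'cy': 238.6656, 'k1': 0.0068, 'R': [[0.0115, -0.9997, -0.0198], [-0.9846, -0.0078, -0.1744], [0.1742, 0.0215, -0.9845]], 't': [0.1111, 0.4571, 0.8827]} [0.29501537 0.0955899  0.95094861]
```

View pics/side0.png

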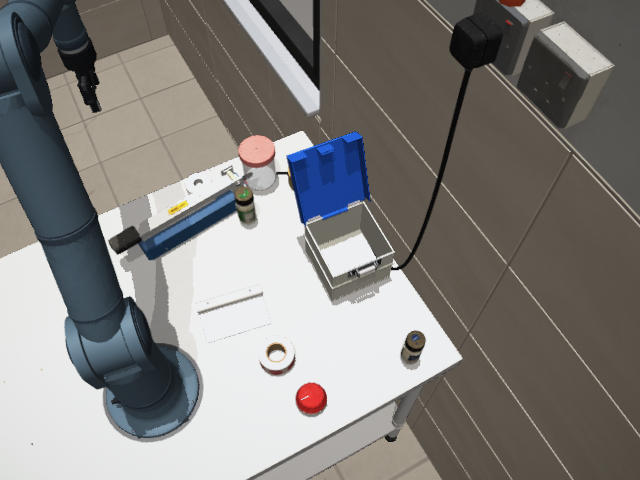

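View pics/top0.png

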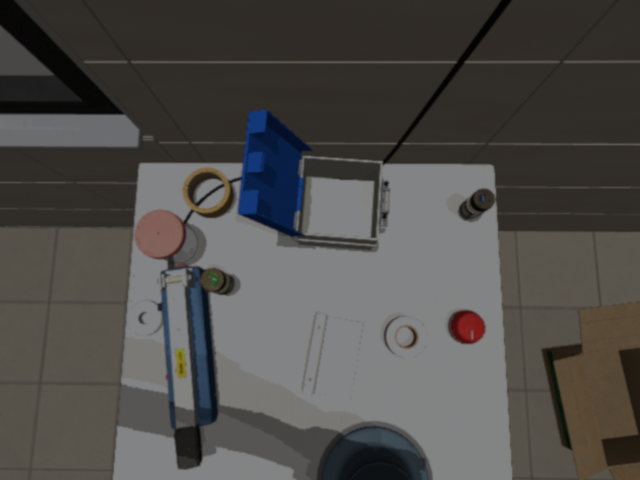

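```bash
cat > h.py <<'E'
import numpy as np, cv2
from cell import env, imaging
def K(c):
    f=240/np.tan(np.radians(c["fovy"])/2); return f
def proj(c,X):
    p=np.array(c["R"])@np.asarray(X,float)+np.array(c["t"]); s=p[:2]/p[2]; s=s*(1+c["k1"]*(s@s)); return s*K(c)+[c["cx"],c["cy"]]
def ray(c,uv):
    d=(np.array(uv,float)-[c["cx"],c["cy"]])/K(c); s=d.copy()
    for _ in range(20): s=d/(1+c["k1"]*(s@s))
    R=np.array(c["R"]); o=-R.T@np.array(c["t"]); v=R.T@np.array([*s,1]); return o,v/np.linalg.norm(v)
def onz(c,uv,z):
    o,v=ray(c,uv); return o+v*(z-o[2])/v[2]
def tri(rays):
    A=0;b=0
    for o,v in rays:
        P=np.eye(3)-np.outer(v,v);A=A+P;b=b+P@o
    X=np.linalg.solve(A,b); return X,[np.linalg.norm((np.eye(3)-np.outer(v,v))@(X-o)) for o,v in rays]
def crop(name,c,x0,y0,w,h,s):
    im=c["pixels"][y0:y0+h,x0:x0+w,::-1]; im=cv2.resize(im,None,fx=s,fy=s,interpolation=cv2.INTER_CUBIC)
    im=cv2.convertScaleAbs(im,alpha=1.6 if name[0]=='t' else 1,beta=0)
    for k in range(0,w,10): cv2.line(im,(k*s,0),(k*s,4 if k%50 else 10),(0,255,255),1); 
    for k in range(0,h,10): cv2.line(im,(0,k*s),(4 if k%50 else 10,k*s),(0,255,255),1)
    cv2.imwrite(f"pics/{name}.png",im)
E
python3 - <<'E'
from h import *
t=imaging.read_camera("top"); s=imaging.read_camera("side")
np.save("t.npy",t,allow_pickle=True);np.save("s.npy",s,allow_pickle=True)
crop("t_bin",t,230,100,170,150,4); crop("s_bin",s,280,120,130,190,3)
crop("t_jar",t,440,170,80,70,7); crop("s_jar",s,380,310,70,70,7)
crop("t_by",t,120,150,140,160,3)
E
```

```text
(no output)
```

View pics/t_bin.png

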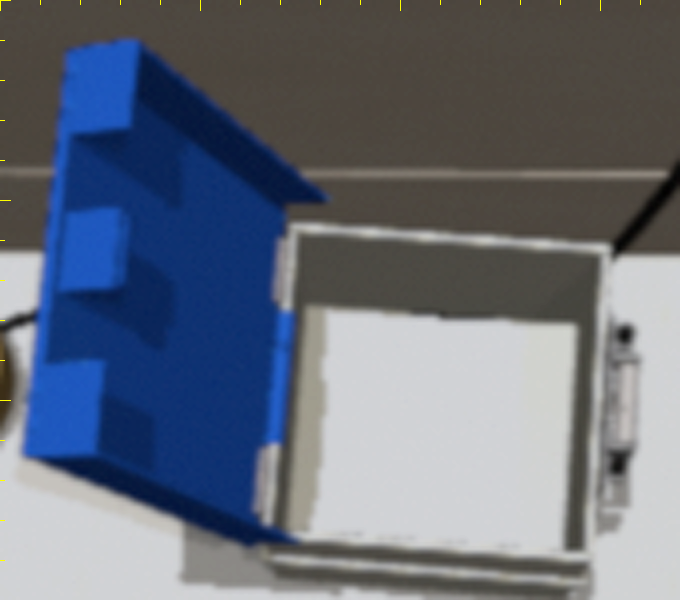

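View pics/s_bin.png

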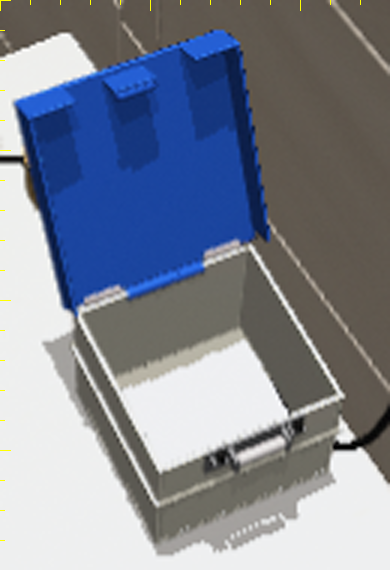

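View pics/t_jar.png

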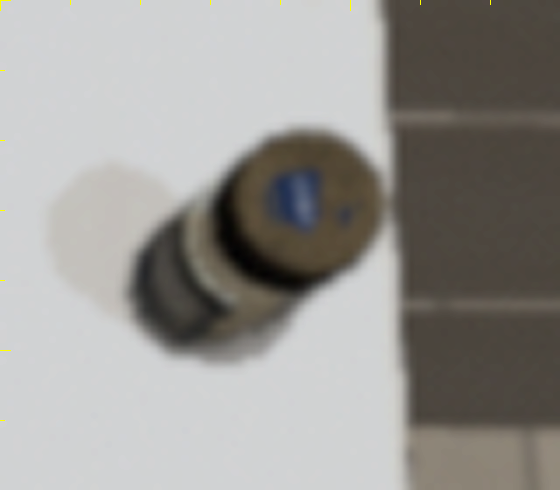

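View pics/s_jar.png

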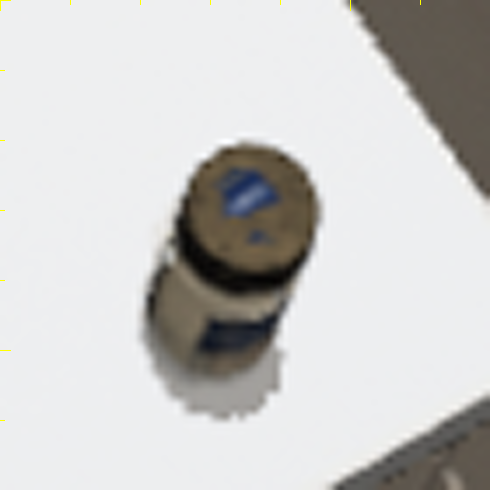

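View pics/t_by.png

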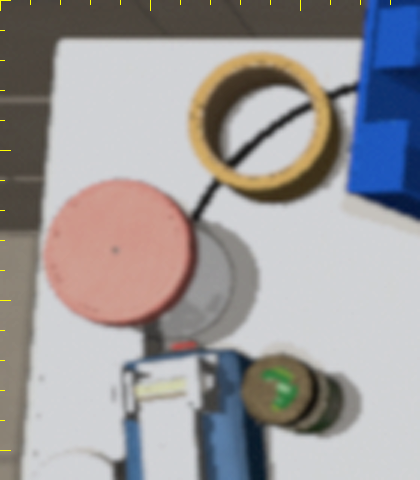

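```bash
python3 - <<'E'
from h import *
t=np.load("t.npy",allow_pickle=True).item();s=np.load("s.npy",allow_pickle=True).item()
T=lambda x,y:(230+x/4-.4,100+y/4-.4)
S=lambda x,y:(280+x/3-.3,120+y/3-.3)
pt=[onz(t,T(*p),.12) for p in [(293,226),(611,245),(590,562),(268,545)]]
ps=[onz(s,S(*p),.12) for p in [(248,245),(343,396),(160,475),(78,312)]]
for a in (pt,ps):
    for i in range(4): print(np.round(a[i],4), round(np.linalg.norm(a[i]-a[(i+1)%4]),4), np.round(np.degrees(np.arctan2(*(a[(i+1)%4]-a[i])[1::-1])),2))
    print("c",np.mean(a,axis=0))
# lid free corners: top (135,40),(25,455) ; side (15,103),(240,40)
for a,b in [((65,50),(232,32)),((25,455),(15,103))]:
    print("lid",tri([ray(t,T(*a)),ray(s,S(*b))]))
# jar cap top centre
jt=(440+305/7-.4,170+203/7-.4); js=(380+252/7-.4,310+205/7-.4)
print("jar",tri([ray(t,jt),ray(s,js)]), onz(t,jt,.105),onz(s,js,.105))
for n,uv,z in [("tape",(120+265/3,150+122/3),.048),("cookie",(120+118/3,150+252/3),.121),("green",(120+282/3,150+390/3),.108)]:
    print(n,onz(t,uv,z))
# table edges
print("tableR",onz(t,(495.5,190),0),onz(t,(497,230),0),"far",onz(t,(430,163.5),0))
E
```

```text
[0.5983 0.1384 0.12  ] 0.1481 -93.34
[ 0.5897 -0.0094  0.12  ] 0.1498 175.62
[0.4403 0.0021 0.12  ] 0.1454 87.38
[0.4469 0.1473 0.12  ] 0.1516 -3.37
c [0.51880664 0.06960353 0.12      ]
[0.5971 0.1398 0.12  ] 0.1482 -93.08
[ 0.5892 -0.0082  0.12  ] 0.1488 177.04
[ 0.4406 -0.0005  0.12  ] 0.1494 84.82
[0.4541 0.1483 0.12  ] 0.1433 -3.4
c [0.5202588  0.06983469 0.12      ]
lid (array([0.61889182, 0.2211606 , 0.26817317]), [np.float64(0.002701892399757908), np.float64(0.0027018923997579204)])
lid (array([0.45030973, 0.22757164, 0.28151891]), [np.float64(0.00012632767352393926), np.float64(0.0001263276735237804)])
jar (array([ 0.52329804, -0.19670819,  0.10476576]), [np.float64(0.0006753343481685831), np.float64(0.0006753343481687622)]) [ 0.52254132 -0.19647719  0.105     ] [ 0.52392614 -0.19679808  0.105     ]
tape [0.55097076 0.33094878 0.048     ]
cookie [0.44822083 0.39722215 0.121     ]
green [0.36664113 0.29637728 0.108     ]
tableR [ 5.69449528e-01 -2.59173577e-01 -1.11022302e-16] [ 0.48433564 -0.25754736  0.        ] far [ 0.62676014 -0.12499927  0.        ]
```

```bash
python3 - <<'E'
from h import *
from scipy.spatial.transform import Rotation as R
st=env.read_state(); print(np.round(R.from_euler('xyz',st['orientation']).as_matrix(),3), st['t'])
E
```

```text
[[-0.     0.232  0.973]
 [-0.002  0.973 -0.232]
 [-1.    -0.002  0.   ]] 0.2
```

{"api": "step_arm", "payload": {"steps": [[[85,0,0,1,0,0,0],[85,0,0,1,0,0,0],[85,0.5,-0.8,0.5,0,0,0],[85,0.6,-1,0,0,0,0],[85,0.6,-1,0,0,0,0],[85,0.6,-1,0,0,0,0],[85,0.6,-1,0,0,0,0],[85,0.6,-1,0,0,0,0]]], "force": 30}}

```text
t: 1.2
tool_pos: [0.3242, 0.3354, 0.529]
orientation: [-1.644, 1.567, -1.866]
contact_force: [1.4, 1.0, 0.5]
opening: 0.992
```

{"api": "step_arm", "payload": {"steps": [[[85,0.5,-1,0,0,0,0],[85,0.5,-1,0,0,0,0],[85,0.4,-1,0,0,0,0],[85,0.4,-1,0,0,0,0],[85,0.4,-1,0,0,0,0],[85,0.4,-1,0,0,0,0],[85,0.4,-1,0,0,0,0],[85,0.4,-1,0,0,0,0]]]}}

```text
t: 2.2
tool_pos: [0.497, -0.0814, 0.5289]
orientation: [1.005, 1.568, 0.782]
contact_force: [1.2, 0.1, 0.0]
opening: 1.0
```

{"api": "step_arm", "payload": {"steps": [[[85,0.3,-1,0,0,0,0],[85,0.22,-1,-0.5,0,0,0],[85,0,-0.3,-1,0,0,0],[85,0,0,-1,0,0,0],[85,0,0,-1,0,0,0],[85,0,0,0,0,0,0]]]}}

```text
t: 2.95
tool_pos: [0.5224, -0.2055, 0.3512]
orientation: [0.038, 1.563, -0.193]
contact_force: [0.3, -0.2, 0.2]
opening: 0.996
```

```bash
python3 - <<'E'
from h import *
from scipy.spatial.transform import Rotation as R
st=env.read_state(); print(np.round(R.from_euler('xyz',st['orientation']).as_matrix(),3), st['t'],st['tool_pos'],st['qpos'])
t=imaging.read_camera("top"); s=imaging.read_camera("side")
crop("t_j2",t,380,120,130,120,5); crop("s_j2",s,340,220,110,150,4)
E
```

```text
[[ 0.008  0.229  0.973]
 [-0.002  0.973 -0.229]
 [-1.     0.     0.008]] 2.95 [ 0.52244059 -0.20554363  0.35123503] [-0.45942996  0.38380268  0.92207966  1.90065776 -0.35917736  1.02328637
  1.95624275]
```

View pics/s_j2.png

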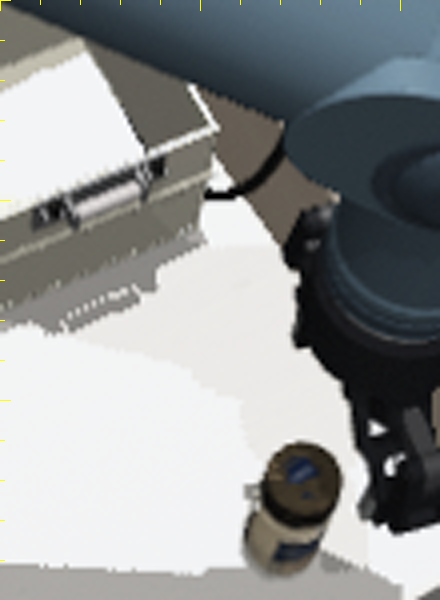

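{"api": "step_arm", "payload": {"steps": [[[85,0,0.17,-0.4,0,0,0],[85,0,0,-0.6,0,0,0],[85,0,0,-0.6,0,0,0],[85,0,0,-0.5,0,0,0],[85,0,0,-0.2,0,0,0],[85,0,0,0,0,0,0]]]}}

```text
t: 3.8
tool_pos: [0.5317, -0.1947, 0.2463]
orientation: [0.153, 1.53, -0.07]
contact_force: [0.1, 0.1, 0.5]
opening: 0.995
```

```bash
cat > st.py <<'E'
from h import *
from scipy.spatial.transform import Rotation as R
st=env.read_state(); M=R.from_euler('xyz',st['orientation']).as_matrix()
print(np.round(M,3), "t",st['t'],"p",np.round(st['tool_pos'],4),"q",np.round(st['qpos'],2), "F",np.round(st['contact_force'],2),"op",st['opening'])
print("grasp pt",np.round(st['tool_pos']+M[:,0]*.155,4),"tip",np.round(st['tool_pos']+M[:,0]*env.tip_reach,4))
import sys
j=float(sys.argv[1]) if len(sys.argv)>1 else None
x=np.array([0,0,-1.]); y=M[:,1]*[1,1,0] if j is None else np.array([np.cos(np.radians(j)),np.sin(np.radians(j)),0]); y/=np.linalg.norm(y)
T=np.column_stack([x,y,np.cross(x,y)]); print("rotvec(5deg units) to vertical",np.round(np.degrees(R.from_matrix(T@M.T).as_rotvec())/5,2))
E
python3 st.py
```

```text
[[ 0.04   0.221  0.974]
 [-0.003  0.975 -0.221]
 [-0.999  0.006  0.04 ]] t 3.8 p [ 0.5317 -0.1947  0.2463] q [-0.36  0.53  0.79  1.96 -0.53  0.82  2.07] F [0.14 0.12 0.49] op 0.9954388641941584
grasp pt [ 0.5379 -0.1952  0.0914] tip [ 0.5386 -0.1952  0.0731]
rotvec(5deg units) to vertical [0.03 0.46 0.  ]
```

{"api": "step_arm", "payload": {"steps": [[[85,-0.17,-0.05,0,0,0.46,0],[85,0,0,0,0,0,0]]]}}

```text
t: 4.05
tool_pos: [0.5236, -0.1977, 0.2485]
orientation: [-1.03, 1.567, -1.252]
contact_force: [0.4, 0.5, -0.3]
opening: 0.992
```

```bash
python3 st.py
```

```text
[[ 0.001  0.221  0.975]
 [-0.003  0.975 -0.221]
 [-1.    -0.003  0.002]] t 4.05 p [ 0.5236 -0.1977  0.2485] q [-0.37  0.53  0.81  1.96 -0.5   0.85  2.06] F [ 0.42  0.51 -0.28] op 0.9918765316876902
grasp pt [ 0.5238 -0.1982  0.0935] tip [ 0.5238 -0.1983  0.0751]
rotvec(5deg units) to vertical [ 0.04  0.01 -0.  ]
```

{"api": "step_arm", "payload": {"steps": [[[85,0,0,-0.25,0,0,0],[85,0,0,0,0,0,0],[30,0,0,0,0,0,0],[30,0,0,0,0,0,0],[30,0,0,0,0,0,0],[30,0,0,0,0,0,0],[30,0,0,0,0,0,0],[30,0,0,0,0,0,0]]], "force": 30}}

```text
t: 5.05
tool_pos: [0.5242, -0.1978, 0.2362]
orientation: [-0.578, 1.566, -0.801]
contact_force: [-0.3, 1.4, 0.4]
opening: 0.468
```

```bash
python3 st.py
```

```text
[[ 0.003  0.221  0.975]
 [-0.004  0.975 -0.221]
 [-1.    -0.003  0.004]] t 5.05 p [ 0.5242 -0.1978  0.2362] q [-0.35  0.55  0.79  1.97 -0.52  0.83  2.07] F [-0.27  1.43  0.45] op 0.46845354295949004
grasp pt [ 0.5248 -0.1984  0.0812] tip [ 0.5248 -0.1984  0.0628]
rotvec(5deg units) to vertical [ 0.04  0.04 -0.  ]
```

{"api": "step_arm", "payload": {"steps": [[[30,0,0,0.5,0,0,0],[30,0,0,0.8,0,0,0],[30,0,0,0.8,0,0,0],[30,0,0,0.8,0,0,0],[30,0,0,0.8,0,0,0],[30,0,0,0.6,0,0,0],[30,0,0,0.2,0,0,0],[30,0,0,0,0,0,0]]]}}

```text
t: 6.05
tool_pos: [0.5209, -0.1973, 0.4645]
orientation: [-2.571, 1.568, -2.795]
contact_force: [0.3, 0.2, -1.4]
opening: 0.468
```

```bash
python3 st.py
```

```text
[[-0.003  0.222  0.975]
 [-0.001  0.975 -0.222]
 [-1.    -0.002 -0.003]] t 6.05 p [ 0.5209 -0.1973  0.4645] q [-0.58  0.24  1.02  1.79 -0.21  1.24  1.84] F [ 0.32  0.25 -1.36] op 0.4682733397932807
grasp pt [ 0.5204 -0.1975  0.3095] tip [ 0.5204 -0.1975  0.2911]
rotvec(5deg units) to vertical [ 0.01 -0.04  0.  ]
```

{"api": "step_arm", "payload": {"steps": [[[30,0,0.5,0,0,0,0],[30,0,0.9,0,0,0,0],[30,0,0.9,0,0,0,0],[30,0,0.9,0,0,0,0],[30,0,0.9,0,0,0,0],[30,0,0.8,0,0,0,0],[30,0,0.3,0,0,0,0],[30,0,0,0,0,0,0]]]}}

```text
t: 7.05
tool_pos: [0.5138, 0.0697, 0.4505]
orientation: [-2.552, 1.544, -2.781]
contact_force: [0.2, 0.2, -1.1]
opening: 0.467
```

```bash
python3 st.py
```

```text
[[-0.025  0.226  0.974]
 [-0.01   0.974 -0.227]
 [-1.    -0.015 -0.023]] t 7.05 p [0.5138 0.0697 0.4505] q [-1.02  0.12  0.88  1.88 -0.09  1.21  1.23] F [ 0.17  0.18 -1.07] op 0.4665020879360844
grasp pt [0.5098 0.0682 0.2956] tip [0.5094 0.068  0.2772]
rotvec(5deg units) to vertical [ 0.11 -0.29  0.  ]
```

{"api": "step_arm", "payload": {"steps": [[[30,0.1,-0.05,0,0.11,-0.29,0],[30,0,0,-0.5,0,0,0],[30,0,0,-0.6,0,0,0],[30,0,0,-0.5,0,0,0],[30,0,0,0,0,0,0]]]}}

```text
t: 7.68
tool_pos: [0.5208, 0.0541, 0.3695]
orientation: [-0.008, 1.562, -0.256]
contact_force: [0.1, 0.3, -0.6]
opening: 0.467
```

```bash
python3 st.py; python3 - <<'E'
from h import *
t=imaging.read_camera("top"); s=imaging.read_camera("side")
cv2.imwrite("pics/s3.png",s["pixels"][:,:,::-1])
crop("s_b3",s,270,90,150,200,4); 
crop("t_b3",t,230,90,170,160,4); 
E
```

```text
[[ 0.009  0.245  0.969]
 [-0.002  0.97  -0.245]
 [-1.    -0.     0.009]] t 7.675 p [0.5208 0.0541 0.3695] q [-0.95  0.24  0.87  1.97 -0.21  1.02  1.34] F [ 0.14  0.29 -0.62] op 0.4668861786977609
grasp pt [0.5222 0.0538 0.2145] tip [0.5223 0.0537 0.1961]
rotvec(5deg units) to vertical [ 0.03  0.1  -0.  ]
```

View pics/s_b3.png

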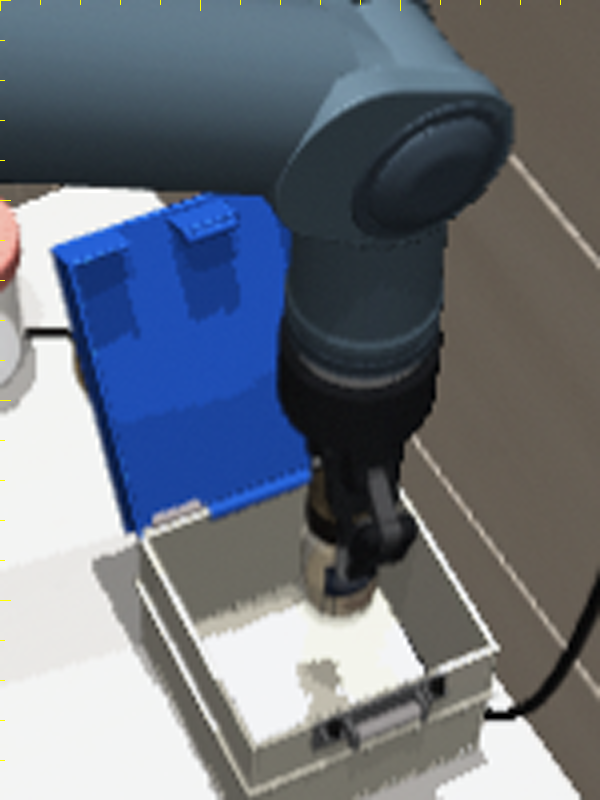

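{"api": "step_arm", "payload": {"steps": [[[30,0,0.25,-0.2,0,0,0],[30,0,0.1,-0.6,0,0.1,0],[30,0,0,-0.6,0,0,0],[30,0,0,-0.5,0,0,0],[30,0,0,-0.2,0,0,0],[30,0,0,0,0,0,0]]]}}

```text
t: 8.52
tool_pos: [0.5261, 0.0778, 0.2689]
orientation: [0.646, 1.551, 0.404]
contact_force: [0.4, 0.5, -1.0]
opening: 0.473
```

```bash
python3 st.py
```

```text
[[ 0.018  0.239  0.971]
 [ 0.008  0.971 -0.239]
 [-1.     0.012  0.015]] t 8.525 p [0.5261 0.0778 0.2689] q [-0.87  0.41  0.76  2.03 -0.39  0.83  1.45] F [ 0.37  0.47 -0.96] op 0.47317912112339666
grasp pt [0.5289 0.079  0.1139] tip [0.5292 0.0791 0.0955]
rotvec(5deg units) to vertical [-0.09  0.2   0.  ]
```

Centre it a bit, then settle it onto the floor.

{"api": "step_arm", "payload": {"steps": [[[30,-0.1,-0.15,-0.1,-0.09,0.2,0],[30,0,0,-0.2,0,0,0],[30,0,0,-0.1,0,0,0],[30,0,0,0,0,0,0]]]}}

```text
t: 9.02
tool_pos: [0.5222, 0.0699, 0.2501]
orientation: [0.554, 1.567, 0.312]
contact_force: [-0.2, -0.1, -1.2]
opening: 0.471
```

```bash
python3 st.py
```

```text
[[ 0.004  0.239  0.971]
 [ 0.001  0.971 -0.239]
 [-1.     0.002  0.004]] t 9.025 p [0.5222 0.0699 0.2501] q [-0.84  0.44  0.74  2.04 -0.42  0.8   1.48] F [-0.21 -0.05 -1.21] op 0.4714399812031711
grasp pt [0.5228 0.0701 0.0951] tip [0.5228 0.0702 0.0767]
rotvec(5deg units) to vertical [-0.01  0.04  0.  ]
```

{"api": "step_arm", "payload": {"steps": [[[30,0,0,-0.14,0,0,0],[30,0,0,-0.02,0,0,0],[30,0,0,0,0,0,0]]]}}

```text
t: 9.4
tool_pos: [0.5224, 0.0701, 0.2417]
orientation: [0.557, 1.566, 0.315]
contact_force: [0.7, 0.6, -0.4]
opening: 0.469
```

```bash
python3 st.py
```

```text
[[ 0.005  0.239  0.971]
 [ 0.001  0.971 -0.239]
 [-1.     0.003  0.004]] t 9.4 p [0.5224 0.0701 0.2417] q [-0.83  0.46  0.73  2.04 -0.43  0.79  1.49] F [ 0.73  0.56 -0.42] op 0.46928943479296154
grasp pt [0.5231 0.0703 0.0867] tip [0.5232 0.0704 0.0683]
rotvec(5deg units) to vertical [-0.02  0.05  0.  ]
```

{"api": "step_arm", "payload": {"steps": [[[30,0,0,-0.02,0,0,0],[45,0,0,0,0,0,0],[65,0,0,0,0,0,0],[65,0,0,0,0,0,0],[65,0,0,0,0,0,0],[65,0,0,0,0,0,0]]]}}

```text
t: 10.15
tool_pos: [0.5231, 0.0702, 0.2416]
orientation: [0.56, 1.564, 0.318]
contact_force: [0.4, -0.3, 0.1]
opening: 0.762
```

{"api": "step_arm", "payload": {"steps": [[[65,0,0,0.4,0,0,0],[65,0,0,0.8,0,0,0],[65,0,0,0.8,0,0,0],[65,0,0,1,0,0,0],[65,0,0,1,0,0,0],[0,0,0,1,0,0,0],[0,0,0,1,0,0,0],[0,0,0,0.2,0,0,0]]]}}

```text
t: 11.15
tool_pos: [0.5207, 0.0645, 0.5687]
orientation: [0.821, 1.559, 0.571]
contact_force: [1.0, -0.2, -0.5]
opening: 0.119
```

```bash
python3 st.py; python3 - <<'E'
from h import *
t=imaging.read_camera("top"); s=imaging.read_camera("side")
crop("s_b4",s,270,90,150,200,4); 
crop("t_b4",t,230,90,170,160,4); 
E
```

```text
[[ 0.01   0.247  0.969]
 [ 0.007  0.969 -0.247]
 [-1.     0.009  0.008]] t 11.15 p [0.5207 0.0645 0.5687] q [-1.09  0.01  0.92  1.71 -0.02  1.41  1.15] F [ 1.04 -0.16 -0.52] op 0.11880273113885423
grasp pt [0.5222 0.0655 0.4137] tip [0.5224 0.0656 0.3953]
rotvec(5deg units) to vertical [-0.07  0.12  0.  ]
```

View pics/s_b4.png

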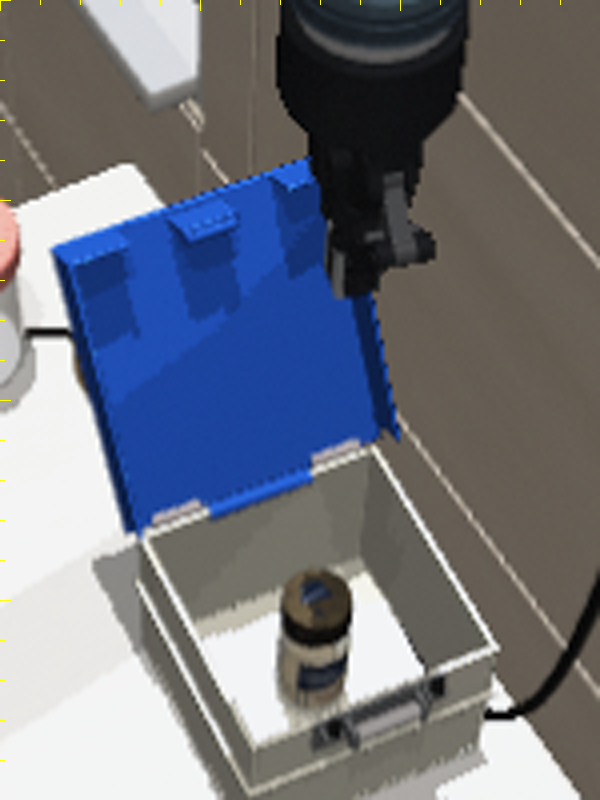

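View pics/t_b4.png

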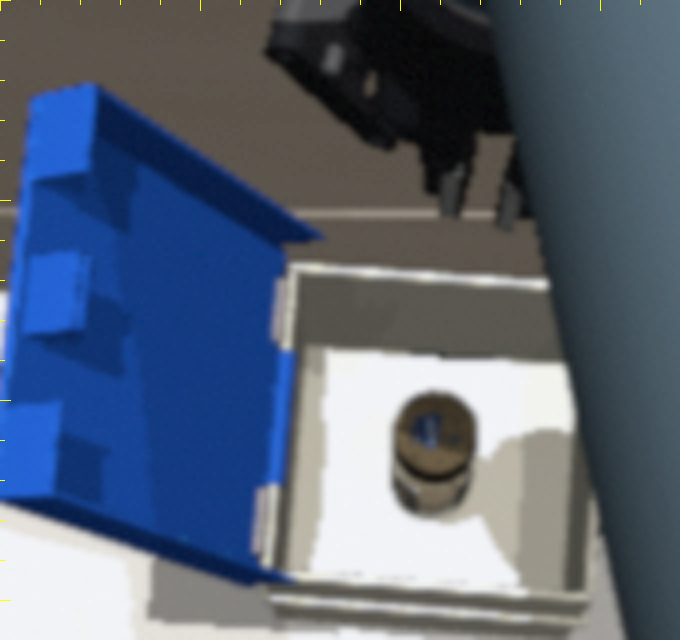

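{"api": "step_arm", "payload": {"steps": [[[0,0.05,0.6,0,-0.07,0.12,0],[0,0.05,1,0,0,0,0],[0,0,1,0,0,0,0],[0,0,1,0,0,0,0],[0,0,1,0,0,0,0],[0,0,0.2,0,0,0,0],[0,0,0,0,0,0,0]]]}}

```text
t: 12.12
tool_pos: [0.5182, 0.3223, 0.5481]
orientation: [-2.41, 1.537, -2.654]
contact_force: [0.1, 0.1, 0.6]
opening: 0.001
```

```bash
python3 st.py
```

```text
[[-0.03   0.242  0.97 ]
 [-0.016  0.97  -0.242]
 [-0.999 -0.023 -0.025]] t 12.125 p [0.5182 0.3223 0.5481] q [-1.24  0.28  0.77  1.53 -0.2   1.45  0.87] F [0.1  0.09 0.63] op 0.0013998342261532003
grasp pt [0.5136 0.3198 0.3932] tip [0.5131 0.3195 0.3748]
rotvec(5deg units) to vertical [ 0.18 -0.34  0.  ]
```

{"api": "step_arm", "payload": {"steps": [[[0,0.15,0,-0.4,0.18,-0.34,0],[0,0.05,0,-0.7,0,0,0],[0,0,0,-0.7,0,0,0],[0,0,0,-0.5,0,0,0],[0,0,0,0,0,0,0]]]}}

```text
t: 12.75
tool_pos: [0.5285, 0.315, 0.4264]
orientation: [-2.084, 1.563, -2.34]
contact_force: [-1.3, 0.2, 0.4]
opening: -0.001
```

```bash
python3 st.py; python3 - <<'E'
from h import *
t=imaging.read_camera("top"); s=imaging.read_camera("side")
crop("s_b5",s,240,60,200,200,3); 
crop("t_b5",t,160,60,240,190,3); 
E
```

```text
[[-0.005  0.253  0.967]
 [-0.005  0.967 -0.253]
 [-1.    -0.007 -0.004]] t 12.75 p [0.5285 0.315  0.4264] q [-1.2   0.37  0.75  1.69 -0.26  1.2   0.93] F [-1.26  0.22  0.4 ] op -0.001436358024953245
grasp pt [0.5277 0.3141 0.2714] tip [0.5276 0.314  0.253 ]
rotvec(5deg units) to vertical [ 0.06 -0.06  0.  ]
```

View pics/s_b5.png

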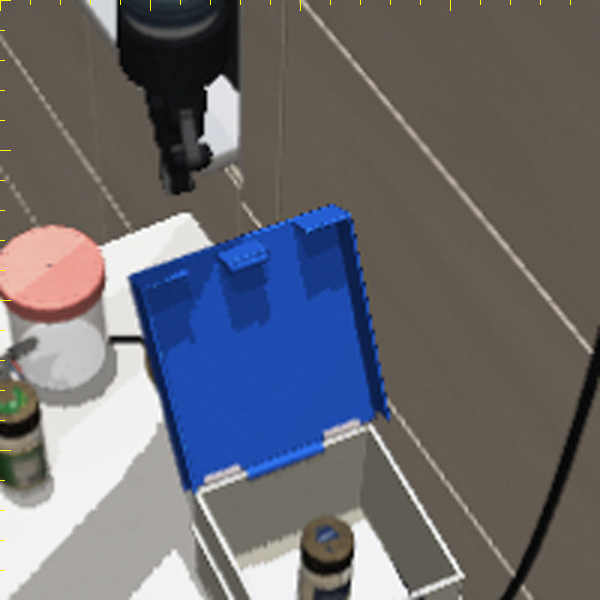

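View pics/t_b5.png

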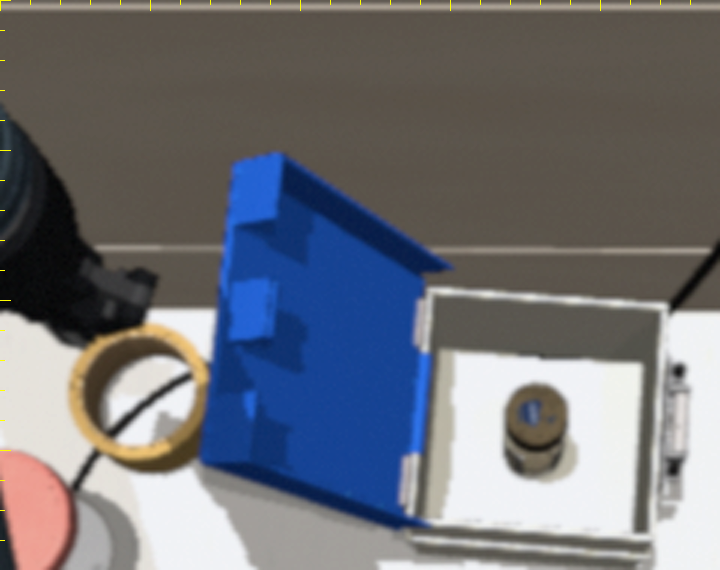

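{"api": "step_arm", "payload": {"steps": [[[0,0,-0.3,0,0.06,-0.06,0],[0,0,-0.3,0,0,0,0],[0,0,-0.25,0,0,0,0],[0,0,-0.2,0,0,0,0],[0,0,-0.2,0,0,0,0],[0,0,-0.2,0,0,0,0]]]}}

```text
t: 13.6
tool_pos: [0.5309, 0.2424, 0.4375]
orientation: [1.292, 1.546, 1.038]
contact_force: [-2.2, 8.2, 10.0]
opening: 0.004
```

```bash
python3 st.py; python3 - <<'E'
from h import *
t=imaging.read_camera("top"); s=imaging.read_camera("side")
crop("s_b6",s,240,60,200,200,3); 
E
```

```text
[[ 0.013  0.251  0.968]
 [ 0.022  0.968 -0.251]
 [-1.     0.024  0.007]] t 13.6 p [0.5309 0.2424 0.4375] q [-1.15  0.28  0.79  1.76 -0.23  1.17  1.02] F [-2.17  8.19  9.96] op 0.004084055672609988
grasp pt [0.5329 0.2457 0.2825] tip [0.5331 0.2461 0.2641]
rotvec(5deg units) to vertical [-0.25  0.15  0.  ]
```

View pics/s_b6.png

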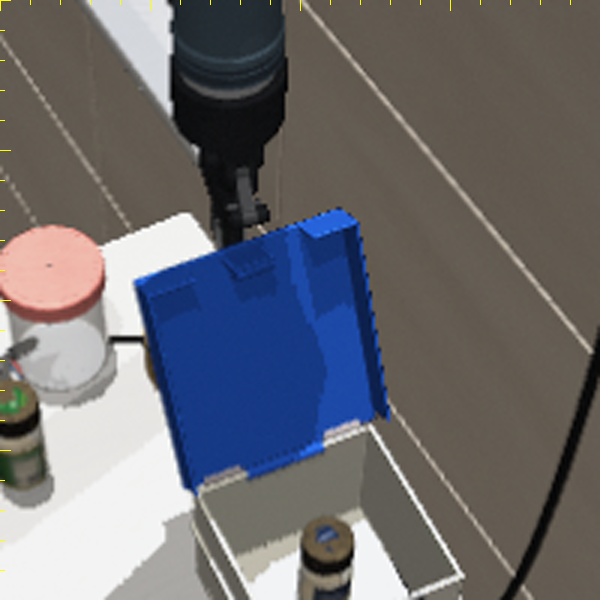

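{"api": "step_arm", "payload": {"steps": [[[0,0,0,0,0,0,0]]]}}

```text
t: 13.82
tool_pos: [0.5314, 0.2416, 0.4386]
orientation: [1.201, 1.544, 0.947]
contact_force: [-0.6, 1.0, -0.2]
opening: -0.0
```

```bash
python3 st.py; python3 - <<'E'
from h import *
t=imaging.read_camera("top"); s=imaging.read_camera("side")
crop("s_b7",s,290,90,90,70,8); 
crop("t_b7",t,180,60,180,150,4); 
E
```

```text
[[ 0.016  0.251  0.968]
 [ 0.022  0.968 -0.251]
 [-1.     0.025  0.01 ]] t 13.825 p [0.5314 0.2416 0.4386] q [-1.15  0.28  0.79  1.76 -0.23  1.17  1.02] F [-0.61  1.   -0.23] op -0.0003524677676135577
grasp pt [0.5338 0.2449 0.2837] tip [0.5341 0.2453 0.2653]
rotvec(5deg units) to vertical [-0.25  0.18  0.  ]
```

View pics/s_b7.png

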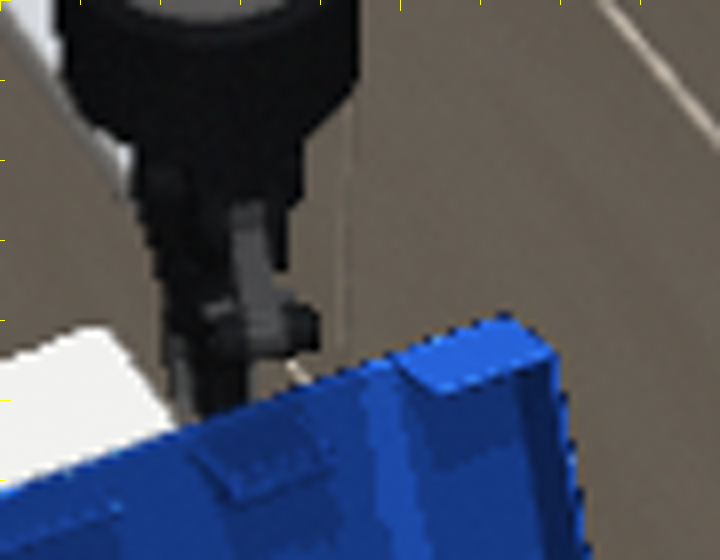

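View pics/t_b7.png

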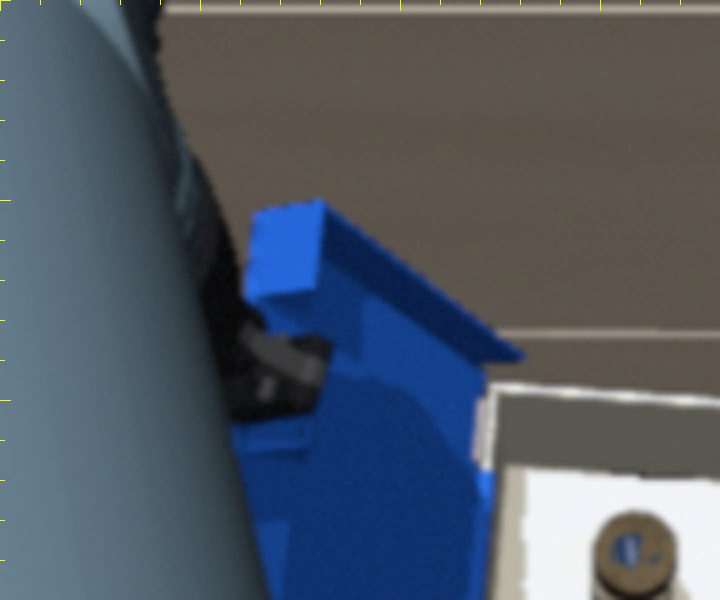

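{"api": "step_arm", "payload": {"steps": [[[0,0,-0.12,0.05,-0.1,0.1,0],[0,0,-0.12,0.04,-0.1,0.05,0],[0,0,-0.12,0.04,0,0,0]]]}}

```text
t: 14.3
tool_pos: [0.5321, 0.2246, 0.4469]
orientation: [1.204, 1.562, 0.952]
contact_force: [-1.8, 2.7, 4.5]
opening: -0.006
```

```bash
python3 st.py
```

```text
[[ 0.005  0.25   0.968]
 [ 0.007  0.968 -0.25 ]
 [-1.     0.008  0.003]] t 14.3 p [0.5321 0.2246 0.4469] q [-1.15  0.26  0.8   1.76 -0.2   1.2   1.03] F [-1.81  2.7   4.53] op -0.005698553815549077
grasp pt [0.5329 0.2257 0.2919] tip [0.533  0.2258 0.2735]
rotvec(5deg units) to vertical [-0.08  0.06  0.  ]
```

{"api": "step_arm", "payload": {"steps": [[[0,0,-0.12,0.03,0,0,0],[0,0,-0.12,0.03,0,0,0],[0,0,-0.12,0.02,0,0,0],[0,0,-0.12,0.02,0,0,0]]]}}

```text
t: 14.8
tool_pos: [0.5314, 0.1958, 0.4497]
orientation: [1.705, 1.57, 1.449]
contact_force: [1.2, 1.2, 0.6]
opening: -0.003
```

```bash
python3 st.py;  python3 - <<'E'
from h import *
t=imaging.read_camera("top"); s=imaging.read_camera("side")
crop("s_b8",s,240,60,200,200,3); 
E
```

```text
[[ 0.     0.253  0.968]
 [ 0.001  0.968 -0.253]
 [-1.     0.001 -0.   ]] t 14.8 p [0.5314 0.1958 0.4497] q [-1.13  0.23  0.82  1.78 -0.18  1.2   1.06] F [1.18 1.15 0.59] op -0.003467226572876731
grasp pt [0.5314 0.196  0.2947] tip [0.5314 0.196  0.2763]
rotvec(5deg units) to vertical [-0.01  0.   -0.  ]
```

View pics/s_b8.png

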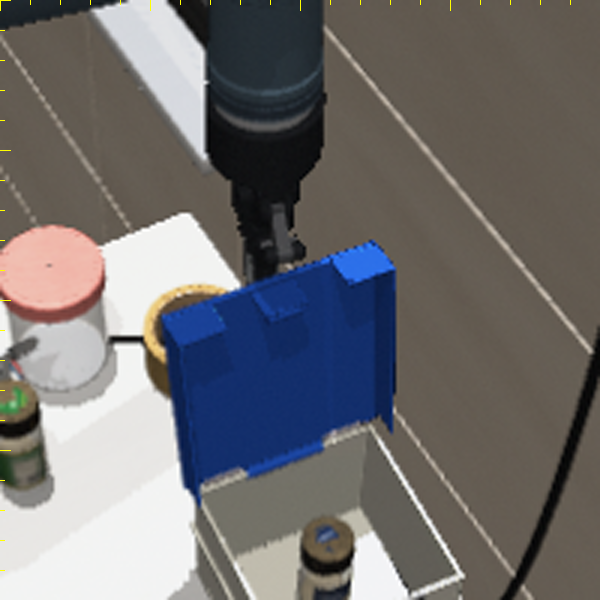

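{"api": "step_arm", "payload": {"steps": [[[0,0,-0.12,0.02,0,0,0],[0,0,-0.12,0.01,0,0,0],[0,0,-0.12,0.01,0,0,0],[0,0,-0.12,0,0,0,0],[0,0,-0.12,0,0,0,0]]]}}

```text
t: 15.52
tool_pos: [0.5311, 0.1632, 0.4514]
orientation: [-2.513, 1.569, -2.769]
contact_force: [-0.8, 1.0, 0.7]
opening: 0.001
```

```bash
python3 st.py;  python3 - <<'E'
from h import *
t=imaging.read_camera("top"); s=imaging.read_camera("side")
crop("s_b9",s,240,60,200,200,3); 
E
```

```text
[[-0.001  0.253  0.967]
 [-0.001  0.967 -0.253]
 [-1.    -0.001 -0.001]] t 15.525 p [0.5311 0.1632 0.4514] q [-1.1   0.21  0.84  1.8  -0.16  1.2   1.1 ] F [-0.77  1.01  0.66] op 0.0005854786523902365
grasp pt [0.5309 0.1631 0.2964] tip [0.5309 0.1631 0.278 ]
rotvec(5deg units) to vertical [ 0.01 -0.01  0.  ]
```

View pics/s_b9.png

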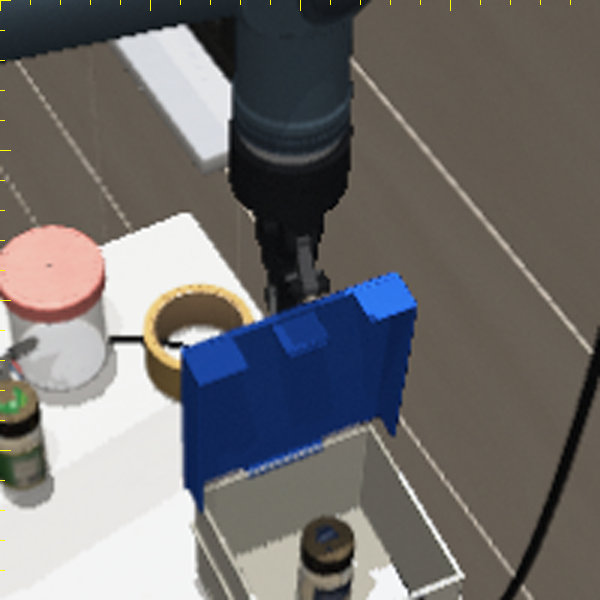

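{"api": "step_arm", "payload": {"steps": [[[0,0,-0.12,0,0,0,0],[0,0,-0.12,0,0,0,0],[0,0,-0.1,0,0,0,0],[0,0,0,0,0,0,0]]]}}

```text
t: 16.12
tool_pos: [0.5312, 0.1438, 0.4512]
orientation: [-2.046, 1.569, -2.304]
contact_force: [-0.6, -0.0, 0.4]
opening: -0.001
```

```bash
python3 st.py;  python3 - <<'E'
from h import *
s=imaging.read_camera("side")
crop("s_b10",s,240,60,200,200,3); 
E
```

```text
[[-0.001  0.255  0.967]
 [-0.002  0.967 -0.255]
 [-1.    -0.002 -0.001]] t 16.125 p [0.5312 0.1438 0.4512] q [-1.09  0.19  0.85  1.82 -0.15  1.2   1.12] F [-0.55 -0.04  0.42] op -0.0008773923136267237
grasp pt [0.531  0.1436 0.2962] tip [0.531  0.1436 0.2778]
rotvec(5deg units) to vertical [ 0.02 -0.02  0.  ]
```

View pics/s_b10.png

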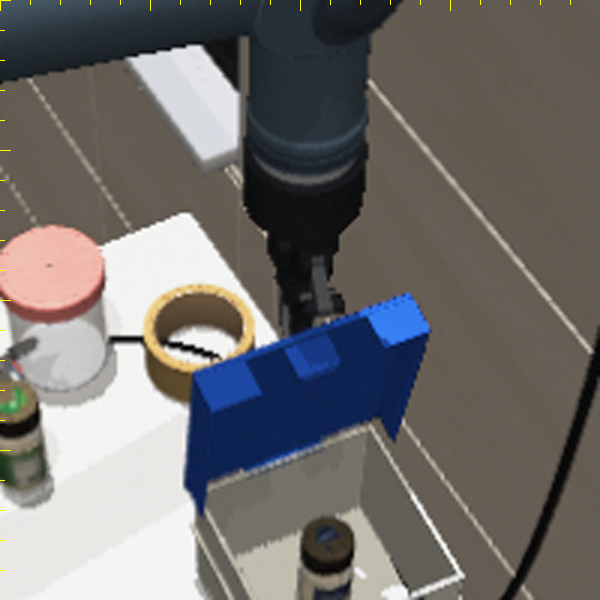

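{"api": "step_arm", "payload": {"steps": [[[0,0,-0.12,0,0,0,0],[0,0,-0.1,0,0,0,0],[0,0,0,0,0,0,0]]]}}

```text
t: 16.55
tool_pos: [0.5312, 0.1326, 0.4512]
orientation: [-1.995, 1.569, -2.252]
contact_force: [-0.4, 0.3, 0.1]
opening: -0.001
```

```bash
python3 st.py;  python3 - <<'E'
from h import *
s=imaging.read_camera("side")
crop("s_b11",s,240,60,200,200,3); 
E
```

```text
[[-0.001  0.255  0.967]
 [-0.002  0.967 -0.255]
 [-1.    -0.002 -0.001]] t 16.55 p [0.5312 0.1326 0.4512] q [-1.07  0.19  0.85  1.82 -0.15  1.2   1.14] F [-0.42  0.31  0.14] op -0.0008357296197752509
grasp pt [0.5311 0.1324 0.2962] tip [0.531  0.1324 0.2778]
rotvec(5deg units) to vertical [ 0.02 -0.01  0.  ]
```

View pics/s_b11.png

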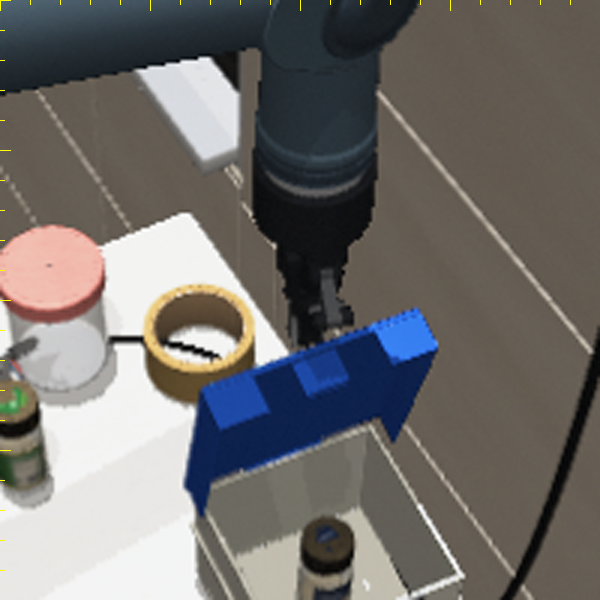

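{"api": "step_arm", "payload": {"steps": [[[0,0,0,0,0,0,0],[0,0,0,0,0,0,0]]]}}

```text
t: 16.85
tool_pos: [0.5312, 0.1332, 0.4513]
orientation: [-2.02, 1.569, -2.276]
contact_force: [-0.6, 0.3, 0.5]
opening: 0.001
```

```bash
python3 - <<'E'
from h import *
s=imaging.read_camera("side")
crop("s_b12",s,240,60,200,200,3); 
E
```

```text
(no output)
```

View pics/s_b12.png

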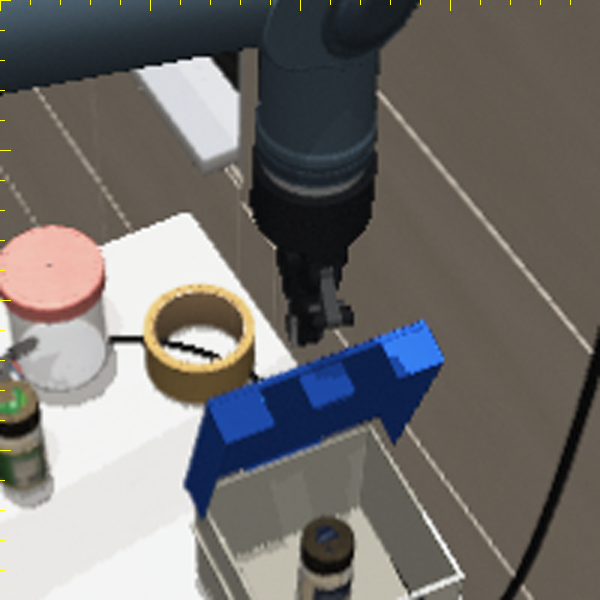

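{"api": "step_arm", "payload": {"steps": [[[0,0,0.1,0.3,0,0,0],[0,0,0,0.3,0,0,0],[0,0,0,0.3,0,0,0],[0,0,0,0,0,0,0],[0,0,0,0,0,0,0],[0,0,0,0,0,0,0]]]}}

```text
t: 17.65
tool_pos: [0.5314, 0.1388, 0.5007]
orientation: [0.358, 1.57, 0.102]
contact_force: [0.6, 0.0, 1.3]
opening: 0.001
```

```bash
python3 - <<'E'
from h import *
s=imaging.read_camera("side")
crop("s_b13",s,240,60,200,250,3); 
E
```

```text
(no output)
```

View pics/s_b13.png

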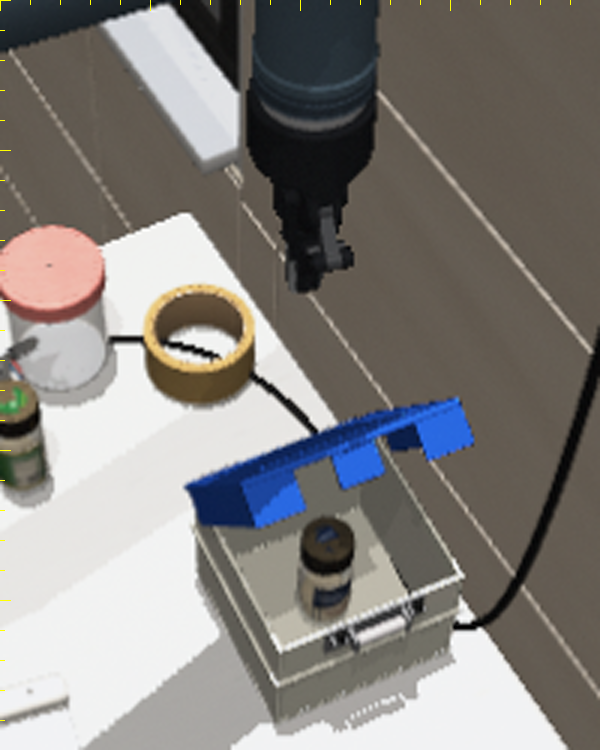

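Falling freely, jar upright. Wait for it to come to rest.

{"api": "step_arm", "payload": {"steps": [[[0,0,0,0,0,0,0],[0,0,0,0,0,0,0],[0,0,0,0,0,0,0],[0,0,0,0,0,0,0],[0,0,0,0,0,0,0],[0,0,0,0,0,0,0],[0,0,0,0,0,0,0],[0,0,0,0,0,0,0]]]}}

```text
t: 18.7
tool_pos: [0.5311, 0.1388, 0.4994]
orientation: [-2.046, 1.569, -2.302]
contact_force: [-0.1, 0.5, -0.5]
opening: 0.006
```

{"api": "step_arm", "payload": {"steps": [[[0,0,0,0,0,0,0],[0,0,0,0,0,0,0],[0,0,0,0,0,0,0],[0,0,0,0,0,0,0],[0,0,0,0,0,0,0],[0,0,0,0,0,0,0]]]}}

```text
t: 19.45
tool_pos: [0.5311, 0.1387, 0.4995]
orientation: [-2.038, 1.569, -2.294]
contact_force: [0.3, 0.2, -0.2]
opening: -0.007
```

```bash
python3 - <<'E'
from h import *
s=imaging.read_camera("side");t=imaging.read_camera("top")
np.save("s2.npy",s,allow_pickle=True)
np.save("t2.npy",t,allow_pickle=True)
crop("s_b14",s,280,180,140,130,5); 
crop("t_b14",t,230,100,180,150,4); 
E
```

```text
(no output)
```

View pics/s_b14.png

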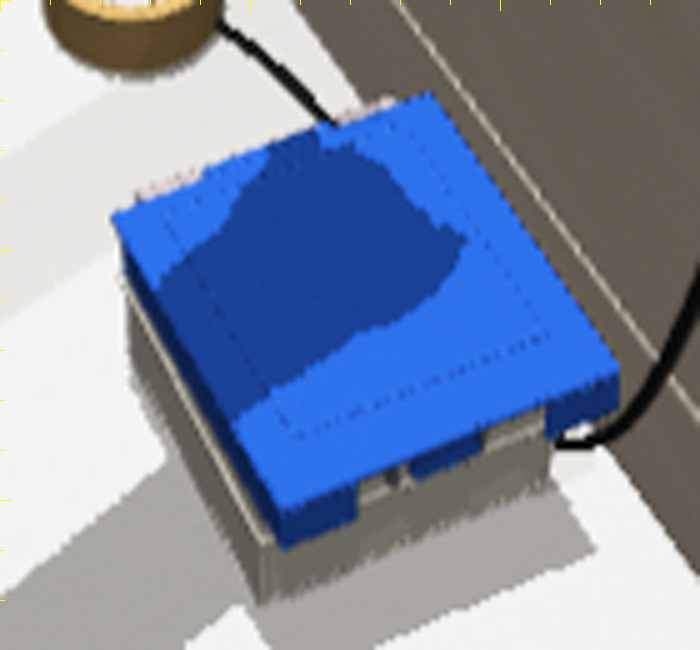

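View pics/t_b14.png

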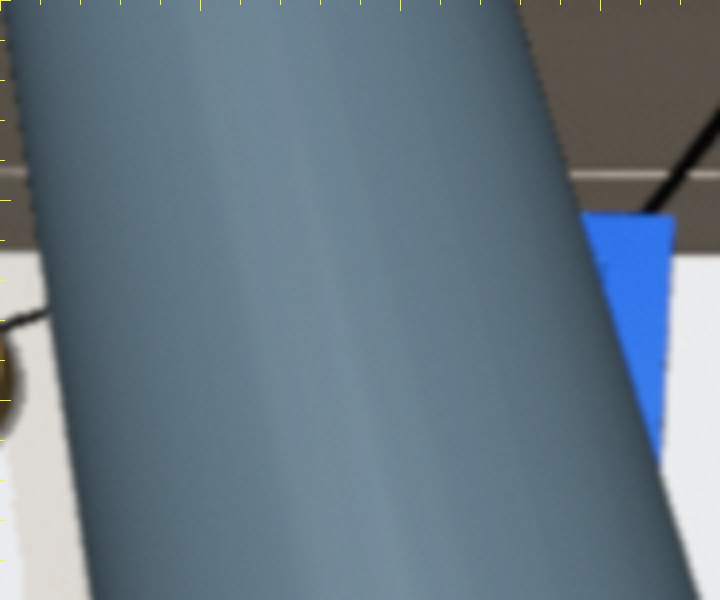

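```bash
python3 - <<'E'
from h import *
s=np.load("s2.npy",allow_pickle=True).item();t=np.load("t2.npy",allow_pickle=True).item()
a=np.radians(-3.3); ex=np.array([np.cos(a),np.sin(a),0]); ey=np.array([-np.sin(a),np.cos(a),0]); C=np.array([.520,.070,0])
H=C+.075*ey+[0,0,.12]
for th in np.arange(0,.3,.04):
    u=-ey*np.cos(th)+np.array([0,0,np.sin(th)]); n=ey*np.sin(th)+np.array([0,0,np.cos(th)])
    P=lambda x,l:H+ex*x+u*l+n*.007
    print(round(th,2),np.round(proj(s,P(.081,.177)),1),np.round(proj(s,P(-.081,.177)),1),np.round(proj(t,P(.081,.177)),1), "edge",np.round(P(0,.15),4))
print("obs side",(280+618/5-.4,180+368/5-.4),(280+281/5-.4,180+512/5-.4),"top",(230+676/4-.4,100+215/4-.4))
E
```

```text
0.0 [403.7 258.9] [336.3 287.9] [397.5 156.9] edge [ 0.5157 -0.0049  0.127 ]
0.04 [404.  257.2] [336.3 286.3] [397.9 155.5] edge [ 0.5157 -0.0045  0.133 ]
0.08 [404.3 255.3] [336.3 284.5] [398.1 154.1] edge [ 0.5157 -0.0038  0.139 ]
0.12 [404.5 253.3] [336.1 282.5] [398.2 152.7] edge [ 0.5158 -0.003   0.1449]
0.16 [404.6 251.2] [336.  280.5] [398.1 151.3] edge [ 0.5159 -0.0018  0.1508]
0.2 [404.6 249. ] [335.7 278.3] [397.8 149.8] edge [ 5.159e-01 -5.000e-04  1.567e-01]
0.24 [404.6 246.6] [335.4 276.1] [397.4 148.4] edge [0.516  0.0011 0.1625]
0.28 [404.6 244.2] [335.  273.7] [396.8 146.9] edge [0.5161 0.0029 0.1682]
obs side (403.20000000000005, 253.2) (335.8, 282.0) top (398.6, 153.35)
```

{"api": "step_arm", "payload": {"steps": [[[0,-0.05,-0.6,0,0,0,0],[0,-0.05,-0.8,-0.3,0,0,0],[0,-0.1,-0.8,-0.6,0,0,0],[0,-0.1,-0.6,-0.7,0,0,0],[0,0,0,-0.6,0,0,0],[0,0,0,0,0,0,0]]]}}

```text
t: 20.3
tool_pos: [0.5131, -0.0137, 0.3887]
orientation: [-0.179, 1.567, -0.442]
contact_force: [-0.4, 0.3, -0.0]
opening: 0.001
```

```bash
python3 st.py
```

```text
[[ 0.003  0.26   0.966]
 [-0.001  0.966 -0.26 ]
 [-1.    -0.001  0.003]] t 20.3 p [ 0.5131 -0.0137  0.3887] q [-0.9   0.19  0.94  1.97 -0.18  1.06  1.43] F [-0.38  0.28 -0.  ] op 0.0005518488069029078
grasp pt [ 0.5136 -0.0139  0.2337] tip [ 0.5137 -0.0139  0.2153]
rotvec(5deg units) to vertical [ 0.02  0.03 -0.  ]
```

{"api": "step_arm", "payload": {"steps": [[[0,0.04,0.2,-0.3,0,0,0],[0,0,0,-0.4,0,0,0],[0,0,0,-0.4,0,0,0],[0,0,0,0,0,0,0]]]}}

```text
t: 20.8
tool_pos: [0.5179, -0.0004, 0.3352]
orientation: [0.409, 1.56, 0.152]
contact_force: [-0.4, -0.1, -0.5]
opening: -0.004
```

```bash
python3 st.py
```

```text
[[ 0.011  0.255  0.967]
 [ 0.002  0.967 -0.255]
 [-1.     0.004  0.01 ]] t 20.8 p [ 5.179e-01 -4.000e-04  3.352e-01] q [-0.86  0.29  0.89  2.01 -0.28  0.95  1.49] F [-0.4  -0.07 -0.54] op -0.0037251878031791287
grasp pt [ 5.195e-01 -2.000e-04  1.802e-01] tip [ 5.197e-01 -1.000e-04  1.618e-01]
rotvec(5deg units) to vertical [-0.02  0.12  0.  ]
```

{"api": "step_arm", "payload": {"steps": [[[0,-0.06,-0.05,-0.1,0,0.12,0],[0,0,0,-0.08,0,0,0],[0,0,0,0,0,0,0]]]}}

```text
t: 21.18
tool_pos: [0.5162, -0.002, 0.328]
orientation: [0.898, 1.566, 0.642]
contact_force: [-0.2, -0.6, -0.0]
opening: -0.002
```

{"api": "step_arm", "payload": {"steps": [[[0,0,0,-0.04,0,0,0],[0,0,0,-0.04,0,0,0]]]}}

```text
t: 21.42
tool_pos: [0.5166, -0.0021, 0.3245]
orientation: [0.825, 1.564, 0.569]
contact_force: [-0.2, 0.7, 0.5]
opening: -0.005
```

```bash
python3 st.py
```

```text
[[ 0.005  0.253  0.968]
 [ 0.003  0.968 -0.253]
 [-1.     0.005  0.004]] t 21.425 p [ 0.5166 -0.0021  0.3245] q [-0.84  0.31  0.88  2.02 -0.3   0.94  1.51] F [-0.22  0.65  0.48] op -0.004561786720410063
grasp pt [ 0.5174 -0.0015  0.1695] tip [ 0.5175 -0.0015  0.1511]
rotvec(5deg units) to vertical [-0.04  0.06  0.  ]
```

{"api": "step_arm", "payload": {"steps": [[[0,0,0,-0.04,0,0,0],[0,0,0,-0.04,0,0,0]]]}}

```text
t: 21.68
tool_pos: [0.5166, -0.0021, 0.3203]
orientation: [0.821, 1.564, 0.565]
contact_force: [-0.1, 0.3, 0.3]
opening: 0.002
```

{"api": "step_arm", "payload": {"steps": [[[0,0,0,-0.04,0,0,0]]]}}

```text
t: 21.8
tool_pos: [0.5168, -0.0023, 0.3187]
orientation: [0.886, 1.564, 0.631]
contact_force: [-3.1, 0.3, 7.5]
opening: -0.003
```

{"api": "step_arm", "payload": {"steps": [[[0,0,0,-0.03,0,0,0]]]}}

```text
t: 21.92
tool_pos: [0.5169, -0.0026, 0.3178]
orientation: [1.021, 1.565, 0.765]
contact_force: [-2.6, 0.5, 6.2]
opening: -0.006
```

{"api": "step_arm", "payload": {"steps": [[[0,0,0,-0.03,0,0,0]]]}}

```text
t: 22.05
tool_pos: [0.517, -0.0028, 0.3169]
orientation: [1.162, 1.565, 0.906]
contact_force: [-2.3, -0.5, 4.7]
opening: -0.001
```

{"api": "step_arm", "payload": {"steps": [[[0,0,0,-0.03,0,0,0]]]}}

```text
t: 22.18
tool_pos: [0.517, -0.003, 0.3157]
orientation: [1.236, 1.565, 0.979]
contact_force: [-1.1, 0.3, 3.0]
opening: -0.003
```

{"api": "step_arm", "payload": {"steps": [[[0,0,0,-0.03,0,0,0]]]}}

```text
t: 22.3
tool_pos: [0.517, -0.0032, 0.3141]
orientation: [1.21, 1.565, 0.953]
contact_force: [-0.2, -0.1, 0.5]
opening: -0.002
```

{"api": "step_arm", "payload": {"steps": [[[0,0,0,-0.03,0,0,0]]]}}

```text
t: 22.42
tool_pos: [0.517, -0.0031, 0.3123]
orientation: [1.141, 1.565, 0.885]
contact_force: [0.4, -0.1, -0.1]
opening: 0.001
```

{"api": "step_arm", "payload": {"steps": [[[0,0,0,-0.02,0,0,0]]]}}

```text
t: 22.55
tool_pos: [0.5169, -0.0029, 0.3108]
orientation: [1.148, 1.565, 0.892]
contact_force: [0.2, -0.3, -0.1]
opening: -0.003
```

{"api": "step_arm", "payload": {"steps": [[[0,0,0,-0.02,0,0,0]]]}}

```text
t: 22.68
tool_pos: [0.5169, -0.0028, 0.3095]
orientation: [1.157, 1.565, 0.9]
contact_force: [0.2, -0.0, -0.2]
opening: -0.001
```

{"api": "step_arm", "payload": {"steps": [[[0,0,0,-0.02,0,0,0]]]}}

```text
t: 22.8
tool_pos: [0.517, -0.0029, 0.309]
orientation: [1.253, 1.565, 0.997]
contact_force: [-3.2, -0.2, 9.4]
opening: -0.001
```

{"api": "step_arm", "payload": {"steps": [[[0,0,0,0.1,0,0,0],[0,0,0,0.4,0,0,0],[0,0,0,0.8,0,0,0],[0,0,0,0.8,0,0,0],[0,0,0,0.8,0,0,0],[0,0,0,0,0,0,0],[0,0,0,0,0,0,0]]]}}

```text
t: 23.68
tool_pos: [0.5165, -0.0046, 0.4631]
orientation: [1.016, 1.561, 0.757]
contact_force: [-0.4, 0.8, 0.1]
opening: -0.001
```

```bash
python3 st.py; python3 - <<'E'
from h import *
s=imaging.read_camera("side");t=imaging.read_camera("top")
crop("s_b15",s,280,180,140,130,5); cv2.imwrite("pics/t15.png",cv2.convertScaleAbs(t["pixels"][:,:,::-1],alpha=1.6))
crop("t_b15",t,230,100,180,150,4); 
E
```

```text
[[ 0.007  0.256  0.967]
 [ 0.007  0.967 -0.256]
 [-1.     0.008  0.005]] t 23.675 p [ 0.5165 -0.0046  0.4631] q [-0.98  0.09  0.97  1.88 -0.08  1.2   1.33] F [-0.43  0.85  0.06] op -0.0010526912880504382
grasp pt [ 0.5176 -0.0035  0.3081] tip [ 0.5177 -0.0034  0.2897]
rotvec(5deg units) to vertical [-0.08  0.08  0.  ]
```

View pics/s_b15.png

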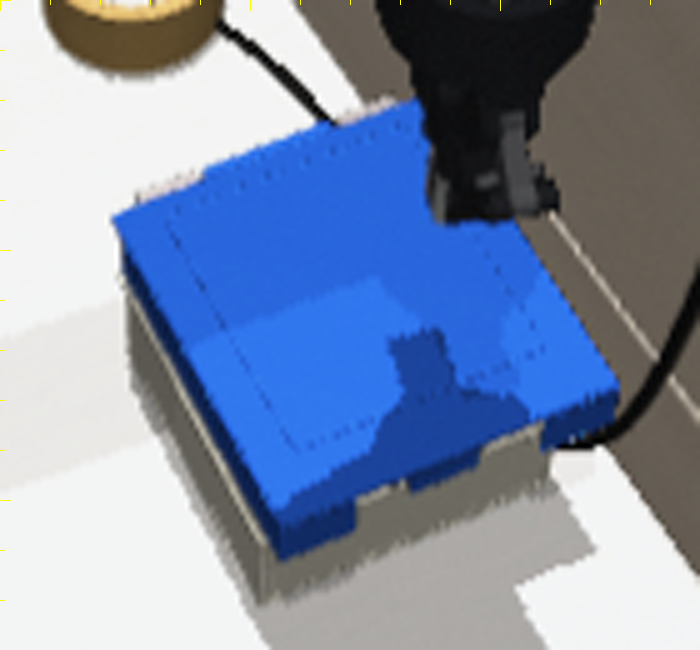

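View pics/t15.png

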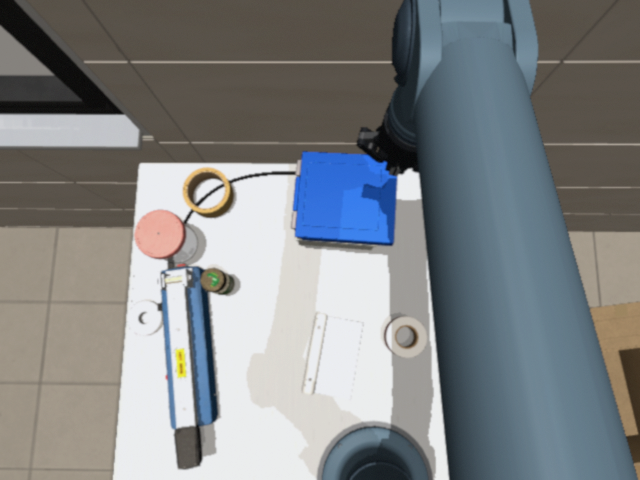

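```bash
python3 - <<'E'
from cell import env
print(env.job_done())
E
```

```text
the job is handed in; nothing more can be done
None
```

I stood the dark-blue-labelled jar upright near the middle of the bin, tipped the lid past upright, let it fall by itself and pressed it home. I handed the job in at about 23.7 s of the 69 s allowed; no verdict was reported.

- **Jar:** After release, both pictures showed it upright and near the centre. It was still upright in the picture taken while the lid was falling. It cannot be seen with the lid shut, so that was the last check.
- **Tipping the lid:** The highest force I read while pushing from behind was about 13 N (8 N sideways, 10 N upwards), higher than I expected. I slowed down after that, and later readings stayed below about 6 N. Forces were only read at the end of each move call, so a short peak in between could have been missed.
- **Free fall:** The pictures show the lid dropping with the fingers clear of it. It came to rest on the catch at about 0.12 rad.
- **Pressing home:** Resistance peaked at about 8 N and faded to nothing. The lid then met the rubber buffers at about 10 N, roughly 10 mm below first contact, and I backed off.
- **Final check:** With the arm withdrawn, the lid stayed down at about 0.07 rad by picture. The tape, cookie jar and green-labelled jar looked unmoved. I could not see the catch roller itself; that the catch holds rests on the force pattern and the lid staying down.

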